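# Free the ratchet pawl and push the hold-down arm onto the tube

### The arm

A 6-joint arm with a two-finger parallel gripper is mounted at the origin on a cart in front of the work surface, level with it; the furniture and walls round the work are solid. World frame = base frame: x ahead of the robot, y to its left, z up, the work surface at z = 0. Lengths are in m, angles in rad, forces in N, time in s.
With the tool pointing down it reaches from about 0.35 to 0.875 m from the base axis. Payload 15.5 kg.
Tool frame: the origin (TCP) lies midway between the tips of the shut fingers; the grasp point (between the pads) lies 19 mm behind it; y points along the fingers, z is the direction in which the jaws open and shut, and the axes are right-handed (so a half turn about y gives the same grasp; the last joint's range is limited). The gripper opens to 85 mm and grips with 20 to 120 N. Pads are 22 mm wide; open, the fingers measure 114 mm over their backs; the gripper's body (76 mm by 85 mm) begins 54 mm behind the grasp point. The pads swing forward as they close: fully open they stand 13 mm farther back than shut.
Start: joints at [1.117, 0.494, 1.345, -0, 1.302, -0.096], TCP at [0.219, 0.585, 0.231] pointing down, gripper open.
Joint ranges: [-2.91, 2.91], [-0.82, 2.16], [0.22, 2.67], [-1.22, 4.37], [0.12, 2.79], [-3.08, 3.08]. Speed limits (rad/s): [1.89, 1.89, 2.57, 3.01, 3.01, 3.01].

### API

Orientations are given as a unit quaternion [x, y, z, w].
In Python, from cell import get_state, optics, order, models gives the robot as it stands.
- The arm moves only by the tool apply_moves, never from a script. Its argument "rows" is a list of rows, each an object of numbers: "wx", "wy", "wz": the turn, a rotation vector about the tool's x, y, z in units of 5 degrees (1.0 is 5 degrees); "tx", "ty", "tz": the shift along the tool's x, y, z in units of 30 mm (1.0 is 30 mm); "jaw": the closure, from -1 (fully open) to 1 (shut). In form: [{"wx": .., "wy": .., "wz": .., "tx": .., "ty": .., "tz": .., "jaw": ..}, ...]. A call has 1 to 8 rows; each row shifts and turns the commanded pose from where the row before left it, along the tool's axes as they then stand; what a row does not reach is not made up. A row lasts 1/12 s, in which the tool goes at most 41.7 mm and 7.16 degrees, less where a joint would pass 70% of its speed; a pose out of reach is approached as far as the arm can. A call is refused whole if a number of a shift passes 1 or a number of a turn 1, either way. A call with a gripper value outside its range is refused whole. The fingers move at their own pace and stop on an object; "grip_force" is the grip in N (left out, the last holds). Time passes only in rows, so rows that do not move let the fingers close. It gives the time, the measured TCP pose, the force and the opening at its end, in the units of the state.
- get_state(): the state, without advancing time (a new reading comes with each control period).
- optics.get_image(name): name is "scene" or "top"; returns a dict with "pixels" (480x640x3 uint8, blue, green, red), "intrinsics" (3x3 intrinsics, pixels), "extrinsics" (4x4, takes a point from camera to world coordinates). Camera axes: x right, y up, looking along -z (the intrinsics and any distortion apply to the point x, -y, -z); pixel columns grow to the right and rows downward; lengths in m; the calibration is good to about 2 mm. A picture is of the moment at which its call begins. There is no depth.
- order.close_job(): hands the job in, once; it reports no verdict.
Trained networks look in a picture, given as the dict that the camera call returned (one of the last four; its "shot" number tells which), for a name from the list of things; names that differ only in an ending like _2 or _b are one class to them, and where a whole thing is asked for, a point or a joint stands for the part that bears it (a point fixed in the world has none). Each returns a list of dicts, best first, with "score" (0 to 1); they miss things now and then, are a little off and sometimes report something else, mostly with a low value. They report only what shows in the picture. A call takes as long as a camera call. They do not tell look-alikes from the thing itself.
- models.find_in(picture, label): "centre" ([x, y, z] in m, in the coordinates of the camera as it stood for that picture, good to about 4 mm: the middle of the surface that is visible of it).
- models.silhouettes(picture, label): "mask" (480x640 bool, what is visible of it).
The state is a dict: "time": time; "joints": joint angles; "qvel": joint speeds; "tau": joint torques, N m; "ee_pos": TCP position; "orientation": TCP orientation; "wrist_force": force on the tool from outside, world axes, zero at the start; "wrist_torque": the same for the moment, N m; "grip_width": finger opening in m.
Only numpy, scipy, OpenCV 4.12 (cv2) and the standard library are available. Lean on these libraries where they do the work, as an engineer would, in place of code of your own. Each camera call takes 0.05 s, during which the arm holds its last target.

### The job

The arm of the hold-down holder is propped up by its ratchet pawl. With your fingertips, press the pawl's thumb tab down until the pawl tips over and stays clear of the teeth, then push the raised arm down by its round pad until the rubber foot rests firmly on the square tube. Do not lift or carry anything, do not shift the tube, leave the pawl tipped back and the arm down, and leave the other things where they lie.

Things in the scene. Friction and masses are not known exactly. Their poses are not given: they have to be found in the camera images.
- holder: steel hold-down holder, fixed to the worktop: base plate 300x64x10 mm with two upright cheeks (103 mm high, 17 mm out to either side). Origin on the worktop straight below the arm hinge; its x axis points along the base from the pawl's tab towards the arm's foot, y across, z up. The base reaches from x = -145 to +155 mm
- clamp_hinge (a point): axis of the arm's hinge, 85 mm above the worktop; the axis lies along the holder's y
- clamp_arm (a joint): angle of the arm above level (rad): 0 = level with the foot just on the tube; it starts between 0.47 and 0.77 and grows upward. The hinge is stiff and stays where it is left (about 2 to 6 N at the pad moves it). While the pawl is in the teeth the arm can sink by about one tooth (0.2 rad) at most and then locks
- press_pad (a point): centre of the top face of the round steel pad (38 mm across) on the arm's far end: 112 mm out along the arm from the hinge and 14 mm above its axis. The foot (24 mm across, rubber face) is on the arm's underside straight below the pad. The bar of the arm is 14 mm wide
- pawl_pivot (a point): axis (along the holder's y) of the pawl, 58 mm in front (-x) of the arm hinge and 34 mm above the worktop. The pawl is a weighted dog: the weight of its head keeps its nose in the teeth; pressed past dead centre (tab about 51 mm high) it falls back on its stop and stays there by itself
- pawl_tab (a point): centre of the top face of the pawl's ribbed thumb tab, 26x30 mm, 5 mm thick, at the front (-x) end of the holder. It moves on an arc of 66 mm about the pivot: 62 to 72 mm above the worktop with the nose in the teeth (start), 35 mm when tipped right back, then 65 mm in front of the pivot. Under 2 N presses it down, up to 8 N if the arm was jammed onto it
- tube_centre (a point): centre of the loose square steel tube offcut, 30x60x30 mm, that lies across the holder's base plate under the foot, its top 40 mm above the worktop
- nut_0: bystander: loose hex nut 19x21x10 mm, lying beside the holder; origin at the centre of its underside
- bolt_3: bystander: loose hex bolt 48 mm high, standing on its head beside the holder; origin at the centre of its underside
There are look-alikes about, which are no part of the job. What is shaped like the part that bears tube_centre but blue is not meant.

How it is judged:
By the outcome, as a careful person would: the job done as asked, in the order asked, and still so for the second after the job is handed in, with the robot touching nothing.
It also fails if it takes over 43 s, if anything falls off the work surface, if the arm or the gripper's body presses on something with over 40 N, if the wrist force passes 120 N, or if a joint passes its speed limit or range.

## Working session

There is one attempt and no reset: what is moved stays moved. The work goes in short steps, Python scripts to look and compute and a tool call to move; the robot and the scene stay as the last step left them, time stands still between calls to the robot, and variables do not carry over. Pictures are saved under pics/ and viewed, and the job is handed in when it is done.

Besides the shell and the picture viewer there is one more tool, called after ">>>" as a command line: name --argument value ..., lists and objects as JSON in quotes. apply_moves: Moves the arm, as the interface text tells. Its arguments: {"type":"object","properties":{"rows":{"type":"array"},"grip_force":{"type":"number"}},"required":["rows"]}

```bash
mkdir -p pics; cat > h.py <<'E'
import numpy as np, cv2
from cell import get_state, optics, order, models
def shot(n,tag):
    p=optics.get_image(n); cv2.imwrite(f'pics/{tag}.png',p['pixels']); return p
def w(p,c):
    return (np.array(p['extrinsics'])@np.r_[c,1])[:3]
def proj(p,X):
    E=np.linalg.inv(np.array(p['extrinsics'])); c=(E@np.r_[X,1])[:3]; q=np.array([c[0],-c[1],-c[2]]); u=np.array(p['intrinsics'])@q; return u[:2]/u[2]
E
python3 - <<'E'
from h import *
s=get_state(); print({k:np.round(v,3) for k,v in s.items()})
for n in ['scene','top']:
    p=shot(n,n+'0')
    print(n,np.round(p['extrinsics'],3).tolist(),np.round(p['intrinsics'],1).tolist(),[k for k in p])
    for l in ['holder','press_pad','pawl_tab','tube_centre','clamp_arm','clamp_hinge','pawl_pivot','nut_0','bolt_3']:
        try:
            for r in models.find_in(p,l)[:3]: 
                x=w(p,r['centre']);print(l,round(r['score'],2),x.round(3),proj(p,x).round())
        except Exception as e: print(l,e)
E
```

```text
{'time': np.float64(0.0), 'joints': array([ 1.116,  0.494,  1.346, -0.   ,  1.303, -0.095]), 'qvel': array([0.   , 0.001, 0.002, 0.001, 0.001, 0.   ]), 'tau': array([ 1.0000e-03, -8.8214e+01, -3.8386e+01, -0.0000e+00,  1.0000e-02,
        0.0000e+00]), 'ee_pos': array([0.219, 0.585, 0.231]), 'orientation': array([ 0.696, -0.126,  0.126, -0.695]), 'wrist_force': array([0.04 , 0.814, 0.158]), 'wrist_torque': array([-0.002,  0.008, -0.02 ]), 'grip_width': np.float64(0.085)}
scene [[-0.564, 0.444, -0.696, -0.039], [-0.826, -0.299, 0.478, 0.511], [0.004, 0.844, 0.536, 0.592], [0.0, 0.0, 0.0, 1.0]] [[470.8, 0.0, 317.1], [0.0, 470.8, 232.2], [0.0, 0.0, 1.0]] ['pixels', 'intrinsics', 'extrinsics', 'shot']
holder 0.76 [0.474 0.251 0.01 ] [271. 342.]
press_pad 0.75 [0.559 0.209 0.12 ] [265. 257.]
pawl_tab 0.72 [0.556 0.202 0.122] [269. 255.]
pawl_tab 0.63 [0.456 0.272 0.068] [264. 328.]
tube_centre 0.65 [0.609 0.173 0.036] [271. 274.]
tube_centre 0.65 [ 0.802 -0.208  0.019] [362. 192.]
clamp_arm 0.87 [0.556 0.2   0.121] [271. 255.]
clamp_hinge 0.82 [0.48  0.257 0.011] [267. 341.]
pawl_pivot 0.84 [0.471 0.251 0.012] [273. 343.]
nut_0 0.46 [0.56  0.208 0.123] [265. 255.]
bolt_3 0.76 [0.562 0.296 0.022] [224. 318.]
top [[0.007, 0.995, -0.097, 0.505], [-1.0, 0.009, 0.022, 0.067], [0.023, 0.097, 0.995, 1.095], [0.0, 0.0, 0.0, 1.0]] [[465.4, 0.0, 312.2], [0.0, 465.4, 237.3], [0.0, 0.0, 1.0]] ['pixels', 'intrinsics', 'extrinsics', 'shot']
holder 0.96 [0.526 0.217 0.011] [237. 273.]
press_pad 0.97 [0.561 0.204 0.122] [236. 255.]
pawl_tab 0.55 [0.435 0.278 0.067] [204. 314.]
pawl_tab 0.35 [0.561 0.29  0.017] [205. 257.]
tube_centre 0.69 [ 0.806 -0.213  0.034] [422. 155.]
tube_centre 0.44 [0.607 0.162 0.04 ] [260. 237.]
clamp_arm 0.67 [0.567 0.205 0.121] [236. 252.]
clamp_hinge 0.82 [0.52  0.221 0.007] [235. 276.]
pawl_pivot 0.6 [0.521 0.216 0.014] [237. 275.]
nut_0 0.54 [0.502 0.311 0.009] [196. 283.]
```

View pics/scene0.png

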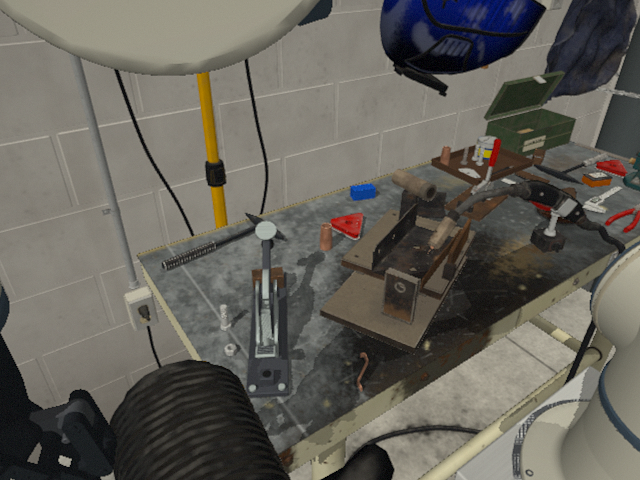

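View pics/top0.png

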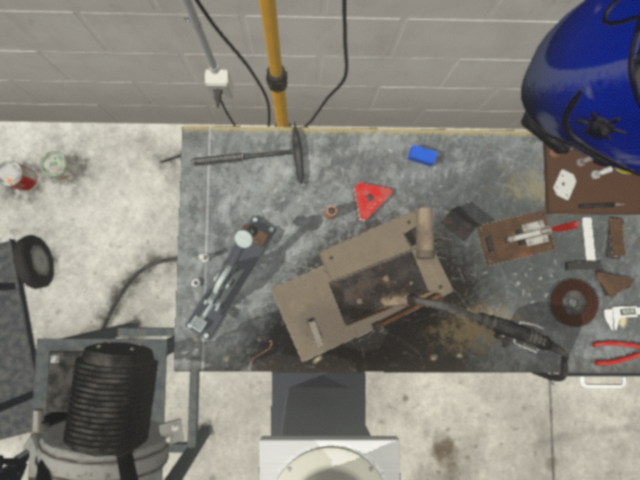

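```bash
python3 - <<'E'
import cv2
a=cv2.imread('pics/scene0.png')[220:390,180:350]; cv2.imwrite('pics/sc.png',cv2.resize(a,None,fx=3.5,fy=3.5,interpolation=2))
a=cv2.imread('pics/top0.png')[200:350,150:300]; cv2.imwrite('pics/tc.png',cv2.resize(a,None,fx=4,fy=4,interpolation=2))
E
```

```text
(no output)
```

View pics/sc.png

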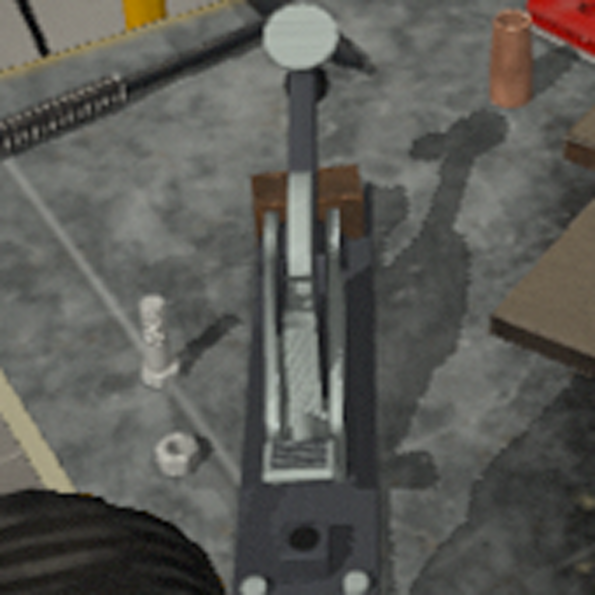

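View pics/tc.png

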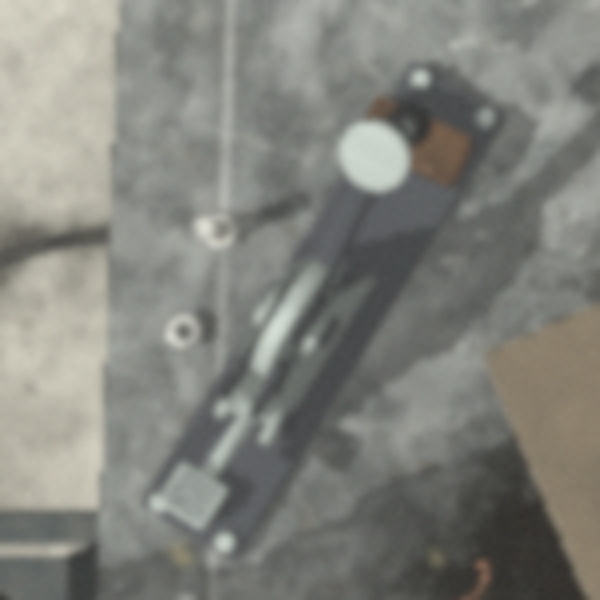

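The pad shows at scene (266,231) and top (243.5,239). The tab is at scene (266,351) and top (198.5,324). The tube is the brown block under the foot, and the nut and bolt lie to the left of the holder. Next I triangulate and fit the holder's pose.

```bash
python3 - <<'E'
from h import *
from scipy.optimize import least_squares as LS
S=optics.get_image('scene');T=optics.get_image('top')
s=lambda x,y:np.array([180+x/3.5,220+y/3.5]); t=lambda x,y:np.array([150+x/4,200+y/4])
def tri(a,b):
    r=LS(lambda X:np.r_[proj(S,X)-a,proj(T,X)-b],[.55,.2,.05]);return r.x,np.abs(r.fun).max()
print('pad',tri(s(301,37),t(374,157)));print('tab',tri(s(300,456),t(194,496)))
print('screws front',tri(s(253,586),t(157,503)),tri(s(356,581),t(224,543)))
def onz(p,uv,z):
    return LS(lambda X:proj(p,[X[0],X[1],z])-uv,[.5,.2]).x
sc=[onz(T,t(*c),.012) for c in [(157,503),(224,543),(420,78),(487,118)]];print(np.round(sc,4))
f=(sc[0]+sc[1])/2;b=(sc[2]+sc[3])/2;d=b-f;print('len',np.hypot(*d),'yaw',np.arctan2(d[1],d[0]),'mid',(f+b)/2, np.hypot(*(sc[0]-sc[1])))
# full fit: hx,hy,yaw,arm,pawl tab (r 66 -> height tabz)
def model(q):
    x,y,a,th,ph=q;R=np.array([[np.cos(a),-np.sin(a),0],[np.sin(a),np.cos(a),0],[0,0,1]])
    W=lambda l:R@np.array(l)+[x,y,0]
    pad=W([.112*np.cos(th)-.014*np.sin(th),0,.085+.112*np.sin(th)+.014*np.cos(th)])
    tab=W([-.058-.066*np.cos(ph),0,.034+.066*np.sin(ph)])
    return pad,tab,W([.005+0,0,.012])
def res(q):
    pad,tab,mid=model(q)
    m=(f+b)/2
    return np.r_[proj(S,pad)-s(301,37),proj(T,pad)-t(374,157),proj(S,tab)-s(300,456),proj(T,tab)-t(194,496),(mid[:2]-m)*400,(q[2]-np.arctan2(d[1],d[0]))*100]
r=LS(res,[.51,.22,-.6,.6,.5]);print(r.x.round(4),r.fun.round(2));print([v.round(4) for v in model(r.x)])
for l in ['nut_0','bolt_3','tube_centre']:
  for p in (S,T):
    for k in models.find_in(p,l)[:3]: print(l,round(k['score'],2),w(p,k['centre']).round(3))
np.save('q.npy',r.x)
E
```

```text
pad (array([0.59227319, 0.18650244, 0.14784304]), np.float64(0.3280489619099285))
tab (array([0.41460047, 0.29069074, 0.06619429]), np.float64(0.5450053067907845))
screws front (array([0.40559504, 0.32232843, 0.01398916]), np.float64(0.3013234294502922)) (array([0.38341756, 0.28398105, 0.01337893]), np.float64(0.3696727171428904))
[[0.405  0.3221]
 [0.3827 0.2834]
 [0.651  0.1771]
 [0.6278 0.1376]]
len 0.2854264693954069 yaw -0.5345370801333962 mid [0.51661389 0.23004652] 0.044658242726663536
[ 0.5123  0.2332 -0.5319  0.4721  0.54  ] [ 0.51 -0.45 -0.02 -0.46  0.38 -0.13 -1.04  0.22 -0.02  0.25  0.26]
[array([0.5927, 0.1858, 0.1484]), array([0.4135, 0.2913, 0.0679]), array([0.5166, 0.2307, 0.012 ])]
nut_0 0.61 [0.504 0.317 0.009]
nut_0 0.47 [0.505 0.312 0.008]
bolt_3 0.68 [0.56  0.296 0.022]
bolt_3 0.48 [0.562 0.291 0.018]
tube_centre 0.78 [0.61  0.176 0.04 ]
tube_centre 0.65 [ 0.803 -0.206  0.023]
tube_centre 0.79 [ 0.803 -0.213  0.029]
tube_centre 0.77 [0.608 0.164 0.042]
```

```bash
cat >> h.py <<'E'
from scipy.spatial.transform import Rotation as Ro
def plan(X,a=None):
    """tool-frame shift (units 30mm) to world X; yaw info"""
    s=get_state();R=Ro.from_quat(s['orientation']).as_matrix();d=R.T@(np.array(X)-s['ee_pos'])
    print('pos',np.round(s['ee_pos'],4),'F',np.round(s['wrist_force'],1),'tool shift units',(d/.03).round(2))
    print('R',R.round(3).tolist())
E
python3 - <<'E'
from h import *
from scipy.optimize import least_squares as LS
S=optics.get_image('scene');T=optics.get_image('top')
print(get_state()['time'])
print(LS(lambda X:np.r_[proj(S,X)-[190,375],proj(T,X)-[110,360]],[.2,.5,.2]))
for X in ([.219,.585,.231],[.219,.585,.4]): print(proj(S,X),proj(T,X))
plan([.41,.291,.16])
q=np.load('q.npy');s=get_state();R=Ro.from_quat(s['orientation']).as_matrix()
print('jaw yaw',np.degrees(np.arctan2(R[1,2],R[0,2])),'holder yaw',np.degrees(q[2]))
E
```

```text
1.5
     message: Both `ftol` and `xtol` termination conditions are satisfied.
     success: True
      status: 4
         fun: [-3.578e+00 -6.034e-01  5.305e+00  3.106e+00]
           x: [ 3.471e-01  4.258e-01  1.661e-01]
        cost: 25.47585507086482
         jac: [[-3.244e+02 -8.398e+02 -1.269e+02]
               [-5.735e+02  3.885e+02 -5.981e+02]
               [ 2.492e+01 -5.212e+02 -2.057e+02]
               [-5.277e+02 -1.748e+00  8.888e+01]]
        grad: [-2.323e-05  2.963e-05 -2.805e-05]
  optimality: 2.9634239893994163e-05
 active_mask: [ 0.000e+00  0.000e+00  0.000e+00]
        nfev: 6
        njev: 6
[ 26.49961547 528.11674435] [  5.99934518 443.36796814]
[-78.82455817 364.44492548] [-70.19169246 484.80705164]
pos [0.2195 0.5852 0.2313] F [-0.3 -0.4 -0.2] tool shift units [ 9.39  2.38 -6.95]
R [[0.936, 0.0, 0.351], [-0.351, -0.0, 0.936], [0.0, -1.0, -0.0]]
jaw yaw 69.44232855858152 holder yaw -30.475326005703653
```

>>> apply_moves --rows '[{"ty":-1,"jaw":1},{"ty":-1,"wy":1,"jaw":1},{"ty":-1,"wy":1,"jaw":1},{"ty":-1,"jaw":1},{"ty":-0.5,"jaw":1},{"jaw":1}]'

```text
invalid input at $.rows[0]: expected keys wx, wy, wz, tx, ty, tz, jaw
```

```bash
python3 - <<'E'
from h import *
plan([.411,.2925,.35])
E
```

```text
pos [0.2195 0.5852 0.2313] F [-0.3 -0.4 -0.2] tool shift units [ 9.4  -3.96 -6.89]
R [[0.936, 0.0, 0.351], [-0.351, -0.0, 0.936], [0.0, -1.0, -0.0]]
```

>>> apply_moves --rows '[{"wx":0,"wy":0,"wz":0,"tx":0,"ty":-1,"tz":0,"jaw":1},{"wx":0,"wy":1,"wz":0,"tx":0,"ty":-1,"tz":0,"jaw":1},{"wx":0,"wy":1,"wz":0,"tx":0,"ty":-1,"tz":0,"jaw":1},{"wx":0,"wy":0,"wz":0,"tx":0,"ty":-1,"tz":0,"jaw":1},{"wx":0,"wy":0,"wz":0,"tx":0,"ty":-0.5,"tz":0,"jaw":1},{"wx":0,"wy":0,"wz":0,"tx":0,"ty":0,"tz":0,"jaw":1}]'

```text
time: 2.0
ee_pos: [0.22, 0.5863, 0.3704]
orientation: [-0.68, 0.186, -0.187, 0.684]
wrist_force: [-0.3, -0.0, -0.0]
grip_width: 0.0122
```

```bash
python3 - <<'E'
from h import *
plan([.411,.2925,.35])
E
```

```text
pos [0.22   0.5863 0.3704] F [-0.3 -0.  -0. ] tool shift units [10.46  0.64 -5.2 ]
R [[0.861, 0.003, 0.508], [-0.508, 0.006, 0.861], [-0.0, -1.0, 0.006]]
```

>>> apply_moves --rows '[{"wx":0,"wy":0,"wz":0,"tx":0.87,"ty":0,"tz":-0.43,"jaw":1},{"wx":0,"wy":0,"wz":0,"tx":0.87,"ty":0,"tz":-0.43,"jaw":1},{"wx":0,"wy":0,"wz":0,"tx":0.87,"ty":0,"tz":-0.43,"jaw":1},{"wx":0,"wy":0,"wz":0,"tx":0.87,"ty":0,"tz":-0.43,"jaw":1},{"wx":0,"wy":0,"wz":0,"tx":0.87,"ty":0,"tz":-0.43,"jaw":1},{"wx":0,"wy":0,"wz":0,"tx":0.87,"ty":0,"tz":-0.43,"jaw":1},{"wx":0,"wy":0,"wz":0,"tx":0.87,"ty":0,"tz":-0.43,"jaw":1},{"wx":0,"wy":0,"wz":0,"tx":0.87,"ty":0,"tz":-0.43,"jaw":1}]'

```text
time: 2.67
ee_pos: [0.3471, 0.3888, 0.3657]
orientation: [0.682, -0.186, 0.186, -0.682]
wrist_force: [-0.4, 0.4, 1.1]
grip_width: -0.0001
```

>>> apply_moves --rows '[{"wx":0,"wy":0,"wz":0,"tx":0.87,"ty":0,"tz":-0.43,"jaw":1},{"wx":0,"wy":0,"wz":0,"tx":0.87,"ty":0,"tz":-0.43,"jaw":1},{"wx":0,"wy":0,"wz":0,"tx":0.87,"ty":0,"tz":-0.43,"jaw":1},{"wx":0,"wy":0,"wz":0,"tx":0.87,"ty":0,"tz":-0.43,"jaw":1},{"wx":0,"wy":0,"wz":0,"tx":0,"ty":0.5,"tz":0,"jaw":1},{"wx":0,"wy":0,"wz":0,"tx":0,"ty":0,"tz":0,"jaw":1},{"wx":0,"wy":0,"wz":0,"tx":0,"ty":0,"tz":0,"jaw":1}]'

```text
time: 3.25
ee_pos: [0.4099, 0.2924, 0.3505]
orientation: [0.683, -0.187, 0.186, -0.682]
wrist_force: [-0.4, -0.1, 0.1]
grip_width: -0.0002
```

```bash
python3 - <<'E'
from h import *
plan([.411,.2925,.09])
S=shot('scene','scene1');T=shot('top','top1')
E
```

```text
pos [0.4099 0.2924 0.3505] F [-0.4 -0.1  0.1] tool shift units [0.04 8.68 0.04]
R [[0.861, -0.002, 0.509], [-0.509, -0.001, 0.861], [-0.001, -1.0, -0.002]]
```

View pics/scene1.png

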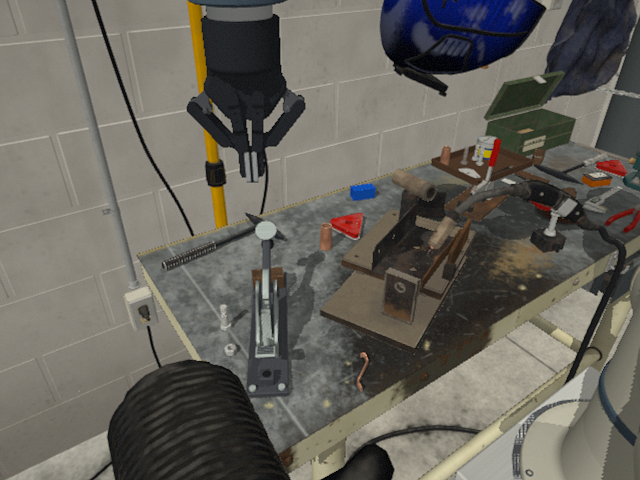

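View pics/top1.png

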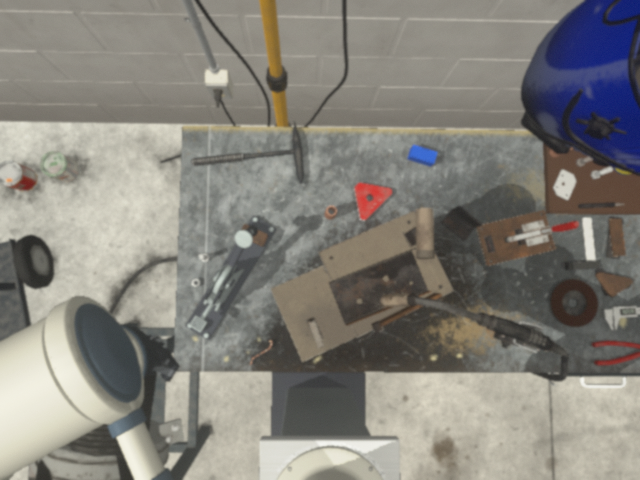

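The gripper hangs above the tab with the jaws across the holder, and the scene is undisturbed. Next I descend.

>>> apply_moves --rows '[{"wx":0,"wy":0,"wz":0,"tx":0.04,"ty":1,"tz":0.04,"jaw":1},{"wx":0,"wy":0,"wz":0,"tx":0,"ty":1,"tz":0,"jaw":1},{"wx":0,"wy":0,"wz":0,"tx":0,"ty":1,"tz":0,"jaw":1},{"wx":0,"wy":0,"wz":0,"tx":0,"ty":1,"tz":0,"jaw":1},{"wx":0,"wy":0,"wz":0,"tx":0,"ty":1,"tz":0,"jaw":1},{"wx":0,"wy":0,"wz":0,"tx":0,"ty":1,"tz":0,"jaw":1},{"wx":0,"wy":0,"wz":0,"tx":0,"ty":1,"tz":0,"jaw":1},{"wx":0,"wy":0,"wz":0,"tx":0,"ty":1,"tz":0,"jaw":1}]'

```text
time: 4.02
ee_pos: [0.412, 0.2941, 0.1105]
orientation: [-0.682, 0.186, -0.186, 0.683]
wrist_force: [1.0, 0.3, 0.0]
grip_width: 0.0002
```

>>> apply_moves --rows '[{"wx":0,"wy":0,"wz":0,"tx":0,"ty":0.5,"tz":0,"jaw":1},{"wx":0,"wy":0,"wz":0,"tx":0,"ty":0,"tz":0,"jaw":1},{"wx":0,"wy":0,"wz":0,"tx":0,"ty":0,"tz":0,"jaw":1}]'

```text
time: 4.27
ee_pos: [0.4119, 0.2937, 0.0964]
orientation: [0.682, -0.186, 0.186, -0.682]
wrist_force: [-0.8, 0.4, 0.8]
grip_width: 0.0001
```

```bash
python3 - <<'E'
from h import *
plan([.410,.293,.045])
S=shot('scene','scene2');T=shot('top','top2')
a=S['pixels'][200:400,150:350];b=T['pixels'][200:400,100:300]
cv2.imwrite('pics/c2.png',cv2.resize(np.hstack([a,b]),None,fx=2,fy=2,interpolation=2))
E
```

```text
pos [0.4119 0.2937 0.0964] F [-0.8  0.4  0.8] tool shift units [-0.04  1.71 -0.05]
R [[0.862, -0.001, 0.507], [-0.507, -0.0, 0.862], [-0.0, -1.0, -0.001]]
```

View pics/c2.png

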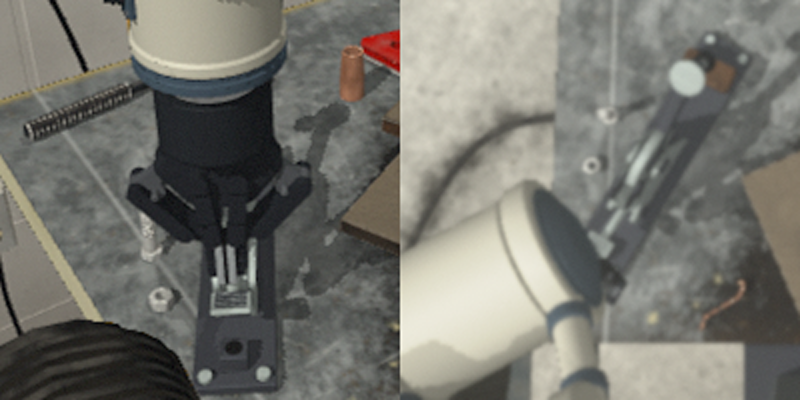

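The fingertips are right over the tab, so I press down slowly.

>>> apply_moves --rows '[{"wx":0,"wy":0,"wz":0,"tx":0,"ty":0.4,"tz":0,"jaw":1},{"wx":0,"wy":0,"wz":0,"tx":0,"ty":0.4,"tz":0,"jaw":1},{"wx":0,"wy":0,"wz":0,"tx":0,"ty":0.2,"tz":0,"jaw":1},{"wx":0,"wy":0,"wz":0,"tx":-0.02,"ty":0.1,"tz":0,"jaw":1},{"wx":0,"wy":0,"wz":0,"tx":-0.02,"ty":0.1,"tz":0,"jaw":1}]'

```text
time: 4.78
ee_pos: [0.4115, 0.294, 0.0609]
orientation: [-0.682, 0.186, -0.187, 0.682]
wrist_force: [-0.5, -0.3, 0.7]
grip_width: 0.0
```

>>> apply_moves --rows '[{"wx":0,"wy":0,"wz":0,"tx":-0.03,"ty":0.1,"tz":0,"jaw":1},{"wx":0,"wy":0,"wz":0,"tx":-0.03,"ty":0.1,"tz":0,"jaw":1},{"wx":0,"wy":0,"wz":0,"tx":-0.03,"ty":0.1,"tz":0,"jaw":1},{"wx":0,"wy":0,"wz":0,"tx":-0.03,"ty":0.1,"tz":0,"jaw":1}]'

```text
time: 5.12
ee_pos: [0.408, 0.2957, 0.0482]
orientation: [-0.682, 0.186, -0.186, 0.682]
wrist_force: [-0.5, 0.1, 0.5]
grip_width: -0.0001
```

>>> apply_moves --rows '[{"wx":0,"wy":0,"wz":0,"tx":-0.02,"ty":0.1,"tz":0,"jaw":1},{"wx":0,"wy":0,"wz":0,"tx":-0.02,"ty":0.1,"tz":0,"jaw":1},{"wx":0,"wy":0,"wz":0,"tx":0,"ty":0.07,"tz":0,"jaw":1},{"wx":0,"wy":0,"wz":0,"tx":0,"ty":0,"tz":0,"jaw":1}]'

```text
time: 5.45
ee_pos: [0.4068, 0.2961, 0.0397]
orientation: [0.682, -0.186, 0.186, -0.682]
wrist_force: [-0.8, 0.2, 0.1]
grip_width: -0.0001
```

```bash
python3 - <<'E'
from h import *
plan([.410,.293,.045])
S=shot('scene','scene3')
a=S['pixels'][270:390,190:340]
cv2.imwrite('pics/c3.png',cv2.resize(a,None,fx=4,fy=4,interpolation=2))
E
```

```text
pos [0.4068 0.2961 0.0397] F [-0.8  0.2  0.1] tool shift units [ 0.14 -0.18 -0.03]
R [[0.861, -0.001, 0.508], [-0.508, -0.0, 0.861], [-0.0, -1.0, -0.001]]
```

View pics/c3.png

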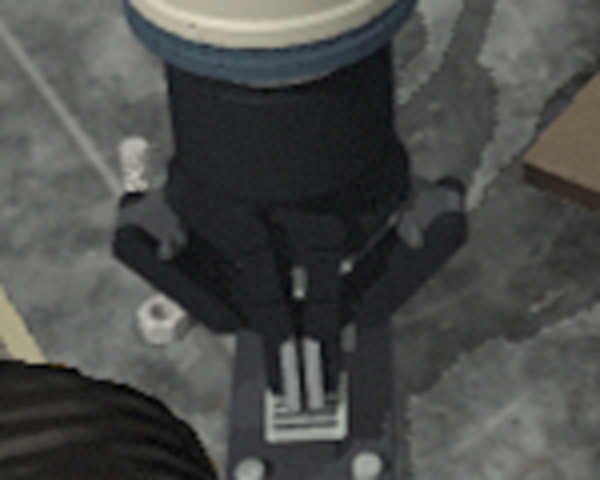

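The tab is down under the fingertips, at crop (305,415). I lift straight up and check that it stays.

>>> apply_moves --rows '[{"wx":0,"wy":0,"wz":0,"tx":0,"ty":-0.4,"tz":0,"jaw":1},{"wx":0,"wy":0,"wz":0,"tx":0,"ty":-1,"tz":0,"jaw":1},{"wx":0,"wy":0,"wz":0,"tx":0,"ty":-1,"tz":0,"jaw":1},{"wx":0,"wy":0,"wz":0,"tx":0,"ty":-1,"tz":0,"jaw":1},{"wx":0,"wy":0,"wz":0,"tx":0,"ty":-1,"tz":0,"jaw":1},{"wx":0,"wy":0,"wz":0,"tx":0,"ty":-1,"tz":0,"jaw":1},{"wx":0,"wy":0,"wz":0,"tx":0,"ty":-0.5,"tz":0,"jaw":1},{"wx":0,"wy":0,"wz":0,"tx":0,"ty":0,"tz":0,"jaw":1}]'

```text
time: 6.17
ee_pos: [0.4084, 0.297, 0.2207]
orientation: [-0.681, 0.185, -0.188, 0.684]
wrist_force: [0.9, 0.4, 1.5]
grip_width: 0.0
```

```bash
python3 - <<'E'
from h import *
q=np.load('q.npy');a=q[2]
print(q[:2]+.106*np.array([np.cos(a),np.sin(a)]), q[:2]+.1*np.array([np.cos(a),np.sin(a)]))
plan([q[0]+.1*np.cos(a),q[1]+.1*np.sin(a),.215])
S=shot('scene','scene4');T=shot('top','top4')
a=S['pixels'][220:390,180:330];b=T['pixels'][200:370,150:300]
cv2.imwrite('pics/c4.png',cv2.resize(np.hstack([a,b]),None,fx=2.6,fy=2.6,interpolation=2))
E
```

```text
[0.60360684 0.17944489] [0.59843576 0.18248789]
pos [0.4084 0.297  0.2207] F [0.9 0.4 1.5] tool shift units [ 7.39  0.21 -0.07]
R [[0.861, 0.005, 0.508], [-0.508, 0.003, 0.861], [0.003, -1.0, 0.005]]
```

View pics/c4.png

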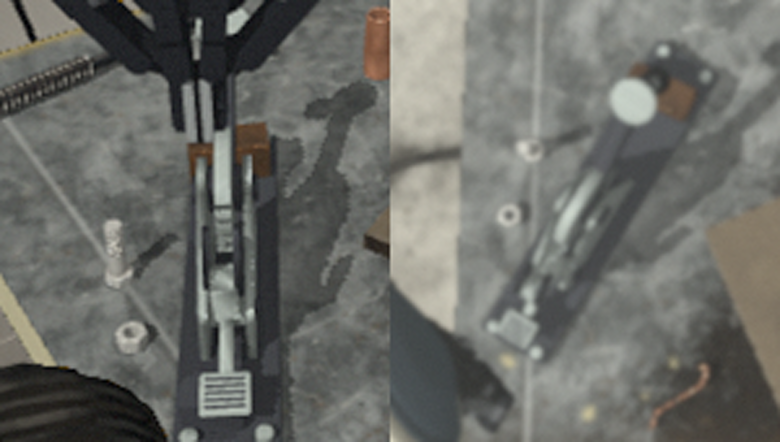

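>>> apply_moves --rows '[{"wx":0,"wy":0,"wz":0,"tx":0.92,"ty":0,"tz":0,"jaw":1},{"wx":0,"wy":0,"wz":0,"tx":0.92,"ty":0,"tz":0,"jaw":1},{"wx":0,"wy":0,"wz":0,"tx":0.92,"ty":0,"tz":0,"jaw":1},{"wx":0,"wy":0,"wz":0,"tx":0.92,"ty":0,"tz":0,"jaw":1},{"wx":0,"wy":0,"wz":0,"tx":0.92,"ty":0,"tz":0,"jaw":1},{"wx":0,"wy":0,"wz":0,"tx":0.92,"ty":0,"tz":0,"jaw":1},{"wx":0,"wy":0,"wz":0,"tx":0.92,"ty":0,"tz":0,"jaw":1},{"wx":0,"wy":0,"wz":0,"tx":0.92,"ty":0,"tz":0,"jaw":1}]'

```text
time: 6.93
ee_pos: [0.5975, 0.1828, 0.2153]
orientation: [0.683, -0.187, 0.186, -0.682]
wrist_force: [0.7, -0.1, 0.3]
grip_width: 0.0001
```

>>> apply_moves --rows '[{"wx":0,"wy":0,"wz":0,"tx":0,"ty":0.5,"tz":0,"jaw":1},{"wx":0,"wy":0,"wz":0,"tx":0,"ty":0.5,"tz":0,"jaw":1},{"wx":0,"wy":0,"wz":0,"tx":0,"ty":0,"tz":0,"jaw":1},{"wx":0,"wy":0,"wz":0,"tx":0,"ty":0,"tz":0,"jaw":1}]'

```text
time: 7.27
ee_pos: [0.596, 0.1837, 0.1855]
orientation: [0.683, -0.187, 0.185, -0.682]
wrist_force: [-0.4, -0.2, 0.7]
grip_width: 0.0004
```

```bash
python3 - <<'E'
from h import *
q=np.load('q.npy');a=q[2]
W=lambda x,z:[q[0]+x*np.cos(a),q[1]+x*np.sin(a),z]
plan(W(.1,.148))
S=shot('scene','scene5');T=shot('top','top5')
for p,uv in((S,(266.5,371.5)),(T,(200,325.8))): print('tab meas',uv,'pred tipped',proj(p,W(-.123,.035)),'pred dead',proj(p,W(-.1218,.051)))
a=S['pixels'][190:360,180:330];b=T['pixels'][180:350,150:300]
cv2.imwrite('pics/c5.png',cv2.resize(np.hstack([a,b]),None,fx=2.6,fy=2.6,interpolation=2))
E
```

```text
pos [0.596  0.1837 0.1855] F [-0.4 -0.2  0.7] tool shift units [0.09 1.25 0.01]
R [[0.861, -0.004, 0.508], [-0.508, -0.001, 0.861], [-0.003, -1.0, -0.002]]
tab meas (266.5, 371.5) pred tipped [267.1437336  369.78745182] pred dead [266.59394474 361.79320528]
tab meas (200, 325.8) pred tipped [198.72860463 326.17466557] pred dead [197.42292908 326.37655143]
```

View pics/c5.png

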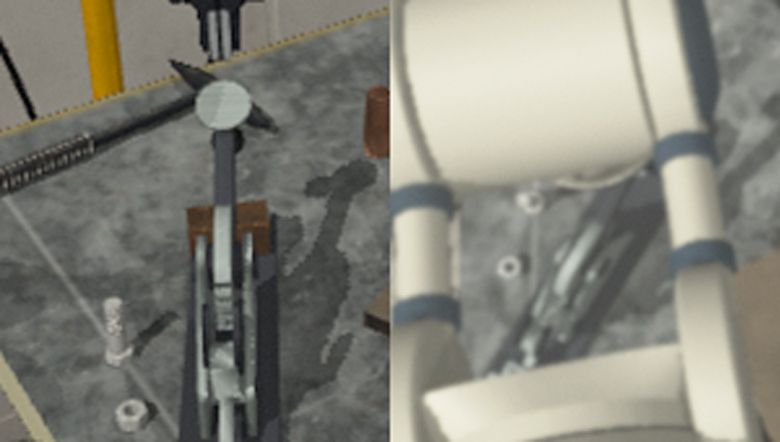

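The measured tab position matches the tipped-back height of 35 mm, so the pawl stays over. I now push the pad down.

>>> apply_moves --rows '[{"wx":0,"wy":0,"wz":0,"tx":0.1,"ty":0.5,"tz":0,"jaw":1},{"wx":0,"wy":0,"wz":0,"tx":0,"ty":0.5,"tz":0,"jaw":1},{"wx":0,"wy":0,"wz":0,"tx":0.03,"ty":0.2,"tz":0,"jaw":1},{"wx":0,"wy":0,"wz":0,"tx":0.03,"ty":0.2,"tz":0,"jaw":1},{"wx":0,"wy":0,"wz":0,"tx":0.03,"ty":0.2,"tz":0,"jaw":1}]'

```text
time: 7.78
ee_pos: [0.6026, 0.1812, 0.1398]
orientation: [-0.682, 0.186, -0.187, 0.682]
wrist_force: [1.1, -1.4, 4.2]
grip_width: 0.0002
```

>>> apply_moves --rows '[{"wx":0,"wy":0,"wz":0,"tx":0.04,"ty":0.2,"tz":0,"jaw":1},{"wx":0,"wy":0,"wz":0,"tx":0.04,"ty":0.2,"tz":0,"jaw":1},{"wx":0,"wy":0,"wz":0,"tx":0.04,"ty":0.2,"tz":0,"jaw":1},{"wx":0,"wy":0,"wz":0,"tx":0.04,"ty":0.2,"tz":0,"jaw":1}]'

```text
time: 8.12
ee_pos: [0.6065, 0.1785, 0.1148]
orientation: [-0.682, 0.186, -0.187, 0.682]
wrist_force: [1.4, -0.4, 3.6]
grip_width: 0.0
```

Contact force is about 4 N and the arm is going down. I continue gently towards 0.099.

>>> apply_moves --rows '[{"wx":0,"wy":0,"wz":0,"tx":0.02,"ty":0.15,"tz":0,"jaw":1},{"wx":0,"wy":0,"wz":0,"tx":0.02,"ty":0.15,"tz":0,"jaw":1},{"wx":0,"wy":0,"wz":0,"tx":0,"ty":0.1,"tz":0,"jaw":1},{"wx":0,"wy":0,"wz":0,"tx":0,"ty":0,"tz":0,"jaw":1}]'

```text
time: 8.45
ee_pos: [0.6067, 0.1779, 0.1023]
orientation: [0.682, -0.187, 0.186, -0.682]
wrist_force: [-0.6, -0.1, -0.3]
grip_width: -0.0
```

>>> apply_moves --rows '[{"wx":0,"wy":0,"wz":0,"tx":0,"ty":0.06,"tz":0,"jaw":1},{"wx":0,"wy":0,"wz":0,"tx":0,"ty":0.05,"tz":0,"jaw":1}]'

```text
time: 8.62
ee_pos: [0.607, 0.1779, 0.0998]
orientation: [0.682, -0.186, 0.186, -0.682]
wrist_force: [0.6, -3.0, 2.6]
grip_width: -0.0001
```

>>> apply_moves --rows '[{"wx":0,"wy":0,"wz":0,"tx":0,"ty":0.04,"tz":0,"jaw":1},{"wx":0,"wy":0,"wz":0,"tx":0,"ty":0,"tz":0,"jaw":1}]'

```text
time: 8.78
ee_pos: [0.607, 0.1778, 0.099]
orientation: [0.682, -0.186, 0.186, -0.682]
wrist_force: [-2.2, -2.8, 6.5]
grip_width: 0.0
```

>>> apply_moves --rows '[{"wx":0,"wy":0,"wz":0,"tx":0,"ty":0.03,"tz":0,"jaw":1},{"wx":0,"wy":0,"wz":0,"tx":0,"ty":0,"tz":0,"jaw":1}]'

```text
time: 8.95
ee_pos: [0.6071, 0.1779, 0.0989]
orientation: [-0.682, 0.186, -0.186, 0.682]
wrist_force: [-6.3, -3.4, 20.1]
grip_width: 0.0001
```

>>> apply_moves --rows '[{"wx":0,"wy":0,"wz":0,"tx":0,"ty":0.03,"tz":0,"jaw":1},{"wx":0,"wy":0,"wz":0,"tx":0,"ty":0,"tz":0,"jaw":1}]'

```text
time: 9.12
ee_pos: [0.6072, 0.1779, 0.0988]
orientation: [-0.682, 0.186, -0.187, 0.682]
wrist_force: [-9.1, -4.4, 31.9]
grip_width: 0.0004
```

The arm has reached a hard stop at z = 0.099, pressing with 32 N, so the foot is on the tube. I lift straight off and check.

>>> apply_moves --rows '[{"wx":0,"wy":0,"wz":0,"tx":0,"ty":-0.1,"tz":0,"jaw":1},{"wx":0,"wy":0,"wz":0,"tx":0,"ty":-0.3,"tz":0,"jaw":1},{"wx":0,"wy":0,"wz":0,"tx":0,"ty":-1,"tz":0,"jaw":1},{"wx":0,"wy":0,"wz":0,"tx":0,"ty":-1,"tz":0,"jaw":1},{"wx":0,"wy":0,"wz":0,"tx":0,"ty":-1,"tz":0,"jaw":1},{"wx":0,"wy":0,"wz":0,"tx":0,"ty":-1,"tz":0,"jaw":1},{"wx":0,"wy":0,"wz":0,"tx":0,"ty":-1,"tz":0,"jaw":1},{"wx":0,"wy":0,"wz":0,"tx":0,"ty":0,"tz":0,"jaw":1}]'

```text
time: 9.78
ee_pos: [0.6093, 0.1785, 0.2654]
orientation: [-0.681, 0.184, -0.189, 0.684]
wrist_force: [0.6, 0.3, 0.1]
grip_width: 0.0001
```

>>> apply_moves --rows '[{"wx":0,"wy":0,"wz":0,"tx":-0.8,"ty":-0.5,"tz":0,"jaw":1},{"wx":0,"wy":0,"wz":0,"tx":-0.8,"ty":-0.5,"tz":0,"jaw":1},{"wx":0,"wy":0,"wz":0,"tx":-0.8,"ty":0,"tz":0,"jaw":1},{"wx":0,"wy":0,"wz":0,"tx":-0.8,"ty":0,"tz":0,"jaw":1},{"wx":0,"wy":0,"wz":0,"tx":-0.8,"ty":0,"tz":0,"jaw":1},{"wx":0,"wy":0,"wz":0,"tx":-0.8,"ty":0,"tz":0,"jaw":1},{"wx":0,"wy":0,"wz":0,"tx":-0.8,"ty":0,"tz":0,"jaw":1},{"wx":0,"wy":0,"wz":0,"tx":0,"ty":0,"tz":0,"jaw":1}]'

```text
time: 10.45
ee_pos: [0.459, 0.2649, 0.2891]
orientation: [-0.682, 0.186, -0.185, 0.682]
wrist_force: [0.8, 0.2, 0.1]
grip_width: -0.0
```

```bash
python3 - <<'E'
from h import *
q=np.load('q.npy');a=q[2]
W=lambda x,z:[q[0]+x*np.cos(a),q[1]+x*np.sin(a),z]
S=shot('scene','scene6');T=shot('top','top6')
s=get_state();print(s['time'],s['ee_pos'],s['wrist_force'])
for p in (S,T): print('pad lvl',proj(p,W(.112,.099)),'tab',proj(p,W(-.123,.035)))
for l in ['nut_0','bolt_3','tube_centre']:
  for p in (S,T):
    for k in models.find_in(p,l)[:2]: print(l,round(k['score'],2),w(p,k['centre']).round(3))
A=S['pixels'][220:390,180:330];b=T['pixels'][200:370,150:300]
cv2.imwrite('pics/c6.png',cv2.resize(np.hstack([A,b]),None,fx=2.6,fy=2.6,interpolation=2))
E
```

```text
10.55 [0.4619163  0.26376525 0.28921737] [ 0.18826885 -0.16619122 -0.1701674 ]
pad lvl [268.17834402 247.31545308] tab [267.1437336  369.78745182]
pad lvl [250.91207952 233.54394086] tab [198.72860463 326.17466557]
nut_0 0.49 [0.499 0.318 0.009]
nut_0 0.51 [0.506 0.311 0.009]
bolt_3 0.67 [0.561 0.297 0.019]
bolt_3 0.47 [0.563 0.29  0.015]
tube_centre 0.92 [ 0.802 -0.207  0.022]
tube_centre 0.65 [0.61  0.18  0.038]
tube_centre 0.75 [0.605 0.16  0.043]
tube_centre 0.64 [ 0.805 -0.213  0.031]
```

View pics/c6.png

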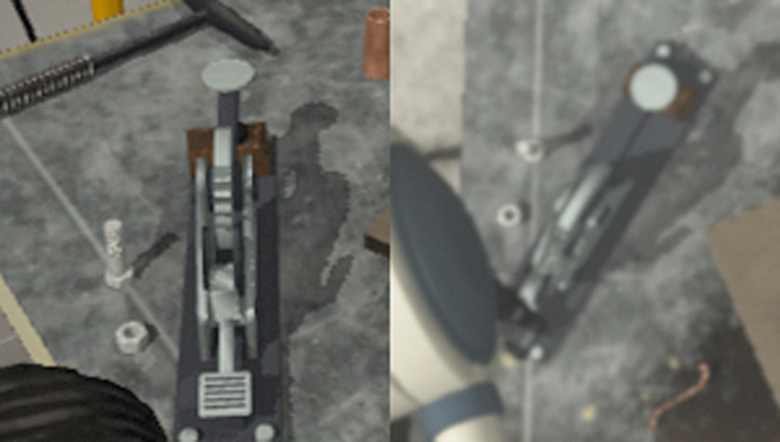

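```bash
python3 -c "
from cell import order; print(order.close_job())"
```

```text
the job is handed in; nothing more can be done
None
```

The job is handed in: the pawl is tipped back clear of the teeth, and the arm is down with its foot resting on the tube. I used only the shut fingertips and finished at about 10.6 s of the 43 s allowed.

- **Pawl:** I pressed the thumb tab down to about 40 mm. After I lifted off, both pictures put it at the tipped-back position (35 mm high) to within 2 pixels, and it was still there in the last scene picture. In the last top picture the robot covers the tab.
- **Arm:** I pushed it down by the pad with about 4 N until it stopped hard at 99 mm, the height for a level arm. I seated it with up to about 32 N. After I lifted off, the pad was at the level position to within 1.5 pixels in both pictures.
- **Other things:** The nut, bolt and blue look-alike are where they were, within what the networks can resolve. The tube's two readings changed by about 4 mm in opposite directions, which is within network error, and the pictures show no shift.
- **Robot:** It stood clear of everything at hand-in, with wrist force near zero. No check failed.

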